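Switch off the egg cooker and lift the hot egg out with tongs

TASK

The egg is done: on the egg cooker press the small round key (child lock), let it spring back, then press the long bar-shaped key (stop), each fully down and one at a time; never press the large round key. Then pick up the kitchen tongs, close their jaws on the hot egg and lift it out of its cup, and finish still holding it steady in the tongs at least 10 cm higher than it stood in its cup. Never touch the egg with the gripper or arm, do not drop it, and do not push the other things on the worktop about.

Things in the scene. Friction and masses are not known exactly. Their poses are not given: they have to be found in the camera images.
- cooker: White egg cooker without its lid, fixed to the worktop, 150 (x) x 200 (y) mm, flat white top 45 mm above the worktop. Origin at the centre of its underside on the worktop. On its +y half (48 mm from the origin) is a round steel dish (88 mm across, rim 49.5 mm high) with the egg cup in its middle; on its -y half are three white keys in a row along its x axis, 47 mm apart, on a grey panel. It may stand left or right of the tongs.
- cup_floor (a point): Floor of the steel egg cup, in its centre, 70 mm above the worktop. Cup 41 mm across outside, with a rim 6 mm above this floor that keeps the egg from sliding. The egg stands here.
- small_key_top (a point): Centre of the top of the small round key (18 mm across, at the -x end of the row). All key tops are 56 mm above the worktop, standing about 10 mm proud of the panel, and go straight down when pressed.
- bar_key_top (a point): Centre of the top of the long bar-shaped key (15 mm along the cooker's x, 38 mm along its y), in the middle of the row.
- big_key_top (a point): Centre of the top of the large round key (31 mm across, at the +x end of the row). Leave it alone.
- small_key (a joint): Travel of the small round key: 0 up, 0.005 m fully down. Spring: moves at 2 N, fully down at 4.5 N; returns by itself. Counts as pressed past 0.0035.
- bar_key (a joint): Travel of the bar-shaped key, same spring and travel.
- big_key (a joint): Travel of the large round key, same spring and travel.
- egg: Brown boiled egg, loose, 44 mm across, 56 mm tall, about 55 g, standing on its broad end in the cup. Origin at its foot; z axis up through its narrow end.
- egg_mid (a point): Centre of the egg at its widest place (44 mm across), 24 mm above its foot.
- tongs: Steel kitchen tongs, loose, lying flat on the worktop, about 265 mm long, 24 mm high, about 125 g. Origin on the underside, midway between the arms at the middle of the black sleeves; x axis points to the jaws, z up. The pivot is 100 mm behind the origin (-x), the jaw centre 120 mm ahead of it. The arms open sideways (y); each sleeve is 85 mm long, 24 mm high. At the origin the tongs measure 58 mm over the outsides of the sleeves when open, 43 mm when the jaws hold the egg.
- grip_mid (a point): Middle between the sleeves, 12 mm above the underside of the tongs: where to grip them across.
- jaw_mid (a point): Middle between the jaws, 12 mm above the underside of the tongs. The jaws are shallow vertical V-shaped plates 24 mm high. The gap between them when open is about 65 mm at the lips of the V and 80 mm in its middle, and closes evenly from both sides; bring this point to the egg's widest place.
- left_arm (a joint): Closing angle of the tongs' left (+y) arm; the right arm moves alike. 0 fully open (rest position, sprung open), about 0.075 rad with the jaws closed on the egg, 0.17 shut empty. Squeezing across the sleeves takes about 6 N to start and 8 N at the egg; squeezed to about 53 mm over the sleeves the tongs can be carried with the jaws still wide enough (about 10 mm free either side of the egg). 20 to 60 N at the sleeves holds the egg safely.
- garlic: Garlic bulb, loose bystander, 60 mm wide, 58 mm tall; origin at the centre of its underside.
- tin: Short food tin, loose bystander, 76 mm across, 58 mm tall; origin at the centre of its underside.
- mug: White mug with handle, loose bystander, 86 x 120 x 98 mm; origin at the underside.
- mill: Wooden pepper mill, loose bystander, 58 mm across, 170 mm tall; origin at the centre of its underside.
- mug_jar: Little glass jar with copper-coloured lid and handle, loose bystander, 51 x 72 x 90 mm; origin at the underside.
There are look-alikes about, which are no part of the job. What is shaped like the egg but black is not meant.

How it is judged:
On the way, in this order (a step that is already met when the one before it is completed fails the run):
1. the small round key is pressed down alone (value of joint small_key above 0.0035 m and value of joint each of bar_key, big_key below 0.0015 m), for 0.05 s.
2. then the bar-shaped key is pressed down alone (value of joint bar_key above 0.0035 m and value of joint each of small_key, big_key below 0.0015 m), for 0.05 s.
3. the tongs are gripped and lifted off the worktop while the egg is still in its cup (height (world z) of grip_mid above 0.04 m and contact force between the fingers and tongs above 1 N and distance between egg and cup_floor below 0.012 m), for 0.1 s.
4. the tongs are closed on the egg and it is lifted clear of the cup (contact force between the fingers and tongs above 2 N and contact force between tongs and egg above 1 N and contact force between egg and cooker below 0.05 N and distance between jaw_mid and egg_mid below 0.022 m and value of joint left_arm above 0.045 rad and z of egg in the frame of cup_floor above 0.02 m), for 0.2 s.
At the end, for the whole second after the job is handed in: The gripper holds the tongs (over 2 N) and the tongs are closed on the egg (arm angle over 0.045 rad, over 1 N, egg's middle within 22 mm of the jaw centre), the egg's foot is at least 90 mm above the cup floor, touches nothing of the cooker, and moves slower than 0.04 m/s; all keys are up (contact force between the fingers and tongs above 2 N and contact force between tongs and egg above 1 N and contact force between egg and cooker below 0.05 N and distance between jaw_mid and egg_mid below 0.022 m and value of joint left_arm above 0.045 rad and z of egg in the frame of cup_floor above 0.09 m and linear speed of egg below 0.04 m/s and value of joint each of small_key, bar_key, big_key below 0.0015 m); the arm keeps its last pose, push and grip.
It fails at once if the large round key is pressed (value of joint big_key above 0.0025 m).
It fails at once if two keys are pressed at once (value of joint each of small_key, bar_key above 0.0025 m).
It fails at once if the gripper or arm touches the egg (contact force between any of the fingers, the arm and egg above 0.3 N).
It fails at once if the egg is knocked out or dropped below its cup (z of egg_mid in the frame of cup_floor below 0.005 m).
It fails at once if a bystander is pushed more than 30 mm (distance of any of garlic, tin, mug, mill, mug_jar from where it was at the start of the episode above 0.03 m).
It also fails if it takes over 58 s, if anything falls off the work surface, if the arm or the gripper's body presses on something with over 40 N, if the wrist force passes 120 N, or if a joint passes its speed limit or range.

ROBOT

A 7-joint arm with a two-finger parallel gripper is mounted at the origin on the work surface; the furniture and walls round the work are solid. World frame = base frame: x ahead of the robot, y to its left, z up, the work surface at z = 0. Lengths are in m, angles in rad, forces in N, time in s.
With the tool pointing down it reaches from about 0.4 to 0.875 m from the base axis. Payload 19.3 kg.
Tool frame: the origin (TCP) lies on the centre line of the jaws, within the pads' length; the fingertips stand 14 mm ahead of it and the grasp point (between the pads) lies 5 mm behind it; x points along the fingers, y is the direction in which the jaws open and shut, and the axes are right-handed (so a half turn about x gives the same grasp; the last joint's range is limited). The gripper opens to 85 mm and grips with 20 to 120 N. Pads are 22 mm wide; open, the fingers measure 114 mm over their backs; the gripper's body (76 mm by 85 mm) begins 54 mm behind the grasp point. The pads swing forward as they close: fully open they stand 13 mm farther back than shut.
Start: joints at [-1.354, 0.521, -0.036, 1.599, 0.021, 1.021, -0.113], TCP at [0.177, 0.599, 0.21] pointing down, gripper open.
Joint ranges: [-2.91, 2.91], [-0.3, 2.13], [-1.5, 1.42], [0.17, 2.43], [-1.26, 4.41], [0.16, 1.93], [-2.52, 2.52]. Speed limits (rad/s): [1.89, 1.89, 2.39, 2.39, 3.01, 3.01, 3.01].

INTERFACE

Orientations are given as [roll, pitch, yaw] about the fixed x, y, z axes, in that order (R = Rz(yaw) Ry(pitch) Rx(roll)).
In Python, from workcell import monitor, optics, bot gives the robot as it stands.
- The arm moves only by the tool arm_command, never from a script. Its arguments are lists of equal length, an entry for each row: "delta_pos": the shift along the tool's x, y, z as a fraction of full scale, a list of three; "rotation": the turn, a rotation vector about the tool's x, y, z as a fraction of full scale, a list of three. In form: {"delta_pos": [[dx, dy, dz], ...], "rotation": [[wx, wy, wz], ...]}. A call has 1 to 10 rows; each row shifts and turns the pose as measured when the row begins, along the tool's axes as they then stand; what a row does not reach is not made up. Full scale, the value 1, is 30 mm for a shift and 6 degrees for a turn. A row lasts 1/10 s, in which the tool goes at most 50 mm and 8.59 degrees, less where a joint would pass 70% of its speed; a pose out of reach is approached as far as the arm can. A call with a number of a shift or a turn outside -1 to 1 is refused whole. A call with a gripper value outside its range is refused whole. "gripper" is the closure, from -1 (fully open) to 1 (shut), so that 0 is half open, set as the call begins (left out, the last holds). The fingers move at their own pace and stop on an object; "grip_force" is the grip in N (left out, the last holds). Time passes only in rows, so rows that do not move let the fingers close. It gives the time, the measured TCP pose, the force and the opening at its end, in the units of the state.
- monitor.observe(): the state, without advancing time (a new reading comes with each control period).
- optics.grab_frame(name): name is "scene" or "top" or "wrist"; returns the picture (400x640x3 uint8, red, green, blue); there is no depth.
- optics.camera_params(name): a dict with "fx", "fy", "cx", "cy" (pixels), "origin" and "rotation" of the camera in the world. Camera axes: x right, y down, z forward; pixel columns grow to the right and rows downward; lengths in m; the calibration is good to about 2 mm. A picture is of the moment at which its call begins: read the wrist's pose just before it. camera_params takes no time and is no camera call; for the wrist camera it gives the pose at the moment of the call.
- bot.job_done(): hands the job in, once; it reports no verdict.
The state is a dict: "clock": time; "qpos": joint angles; "qd": joint speeds; "joint_efforts": joint torques, N m; "position": TCP position; "tool_rot": TCP orientation; "force": force on the tool from outside, world axes, zero at the start; "moment": the same for the moment, N m; "grip_width": finger opening in m.
Only numpy, scipy, OpenCV 4.12 (cv2) and the standard library are available. Lean on these libraries where they do the work, as an engineer would, in place of code of your own. Each camera call takes 0.05 s, during which the arm holds its last target. There are 200 camera calls.

## Working session

There is one attempt and no reset: what is moved stays moved. The work goes in short steps, Python scripts to look and compute and a tool call to move; the robot and the scene stay as the last step left them, time stands still between calls to the robot, and variables do not carry over. Pictures are saved under pics/ and viewed, about 8 in all and at most 12, crops included, and the job is handed in when it is done.

Besides the shell and the picture viewer there is one more tool, called after "Call:" as name(argument=value, ...) on one line, values as JSON. arm_command: Moves the arm, as the interface text tells. Its arguments: {"type":"object","properties":{"delta_pos":{"type":"array","items":{"type":"array","items":{"type":"number"}}},"rotation":{"type":"array","items":{"type":"array","items":{"type":"number"}}},"gripper":{"type":"number"},"grip_force":{"type":"number"}},"required":["delta_pos","rotation"]}

```bash
mkdir -p pics
cat > h.py <<'E'
import numpy as np,cv2
from scipy.spatial.transform import Rotation as R
from workcell import monitor,optics,bot
def ray(c,u,v):
    d=np.array([(u-c['cx'])/c['fx'],(v-c['cy'])/c['fy'],1.]);return np.array(c['origin']),np.array(c['rotation'])@d
def onz(c,u,v,z):
    o,d=ray(c,u,v);return o+d*(z-o[2])/d[2]
def proj(c,p):
    q=np.array(c['rotation']).T@(np.array(p)-c['origin']);return c['fx']*q[0]/q[2]+c['cx'],c['fy']*q[1]/q[2]+c['cy']
E
python3 - <<'E'
from h import *
s=monitor.observe();print(s)
for n in('scene','top'):
    im=optics.grab_frame(n);cv2.imwrite(f'pics/{n}0.png',im[:,:,::-1]);print(n,optics.camera_params(n))
E
```

```text
{'clock': 0.0, 'qpos': array([-1.35420053,  0.52199872, -0.03633051,  1.59998125,  0.02118868,
        1.02111817, -0.11279866]), 'qd': array([-1.15002418e-04, -1.70533379e-03,  1.68490807e-03,  3.32701461e-04,
        1.11738951e-05, -1.44338300e-03, -7.25158307e-04]), 'joint_efforts': array([-5.84944646e-04, -9.27099395e+01,  1.97959252e+00, -3.69930053e+01,
        1.78277108e-02,  8.19767505e-03,  1.48372425e-05]), 'position': array([0.17673169, 0.59912258, 0.20984483]), 'tool_rot': array([-1.50908127,  1.56967539, -1.79588941]), 'force': array([-0.73065276,  0.42297149,  0.09452506]), 'moment': array([-0.03083   , -0.02517794, -0.03956342]), 'grip_width': 0.0852070180157683}
scene {'fx': 443.79318749440023, 'fy': 443.79318749440023, 'cx': 315.83874128550434, 'cy': 199.8725713585944, 'origin': array([1.43791468, 0.37806667, 0.78769684]), 'rotation': array([-2.18291928, -0.01855826,  1.93973123])}
top {'fx': 454.0104673406159, 'fy': 454.0104673406159, 'cx': 321.8770311348719, 'cy': 199.98180650357807, 'origin': array([0.42484328, 0.04078388, 1.43595602]), 'rotation': array([-3.05322273, -0.00429269, -1.58881678])}
```

```bash
sed -i "s/np.array(c\['rotation'\])/RM(c)/g" h.py
cat >> h.py <<'E'
def RM(c): return R.from_euler('xyz',c['rotation']).as_matrix()
E
python3 - <<'E'
from h import *
c=optics.camera_params('top')
for p in([.4,0,0],[.7,0,0],[.4,.3,0],[.17,.6,.2]):print(p,proj(c,p),proj(optics.camera_params('scene'),p))
E
```

```text
[0.4, 0, 0] (np.float64(333.0209279613318), np.float64(247.89897229298867)) (np.float64(318.1438461149618), np.float64(203.2384155818409))
[0.7, 0, 0] (np.float64(331.1313473676158), np.float64(153.78680021936958)) (np.float64(276.00095047757856), np.float64(266.62070457351103))
[0.4, 0.3, 0] (np.float64(237.5790365744794), np.float64(249.63555477445095)) (np.float64(415.9769634922316), np.float64(226.65308285667334))
[0.17, 0.6, 0.2] (np.float64(111.01272782980047), np.float64(340.3662325222192)) (np.float64(548.294497833655), np.float64(149.14556181493583))
```

View pics/top0.png

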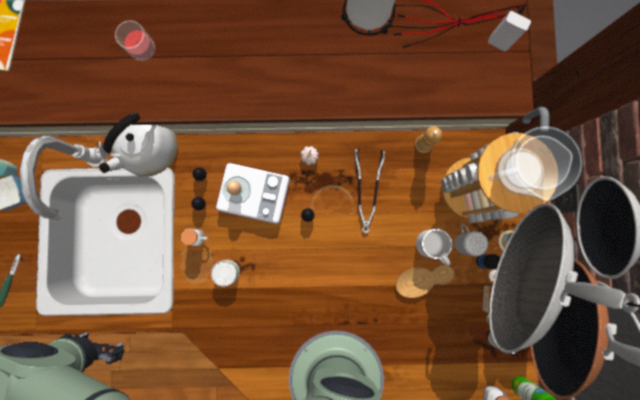

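View pics/scene0.png

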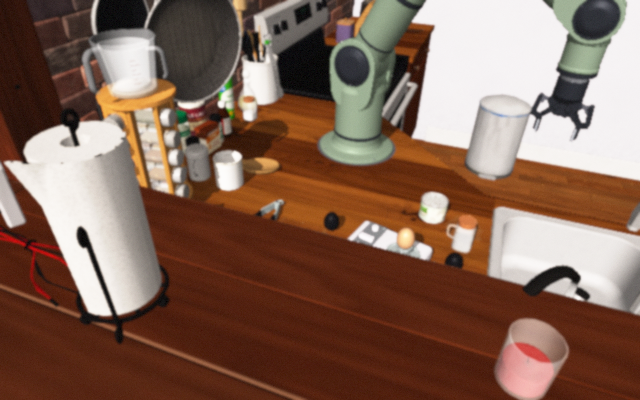

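The scene camera is upper right of the base, and it shows the cooker at (390,242) with the brown egg at (405,238). The top view shows the cooker at (253,193), the brown egg at (234,187), the keys near x≈270, and the tongs from the pivot (365,228) to the jaws (357..381,152). The black balls at (199,174), (199,204) and (307,215) are look-alikes. I'll check them in an enlarged crop.

Run:
```python
from h import *
im=cv2.imread('pics/top0.png')
a=cv2.resize(im[155:235,205:305],None,fx=5.6,fy=5.6,interpolation=cv2.INTER_CUBIC)
b=cv2.resize(im[140:240,340:400],None,fx=4.48,fy=4.48,interpolation=cv2.INTER_CUBIC)
b=b[:448]; print(a.shape,b.shape)
o=np.hstack([a,b[:,:235]]);print(o.shape)
cv2.imwrite('pics/crop1.png',o)
```

```text
(448, 560, 3) (448, 269, 3)
(448, 795, 3)
```

View pics/crop1.png

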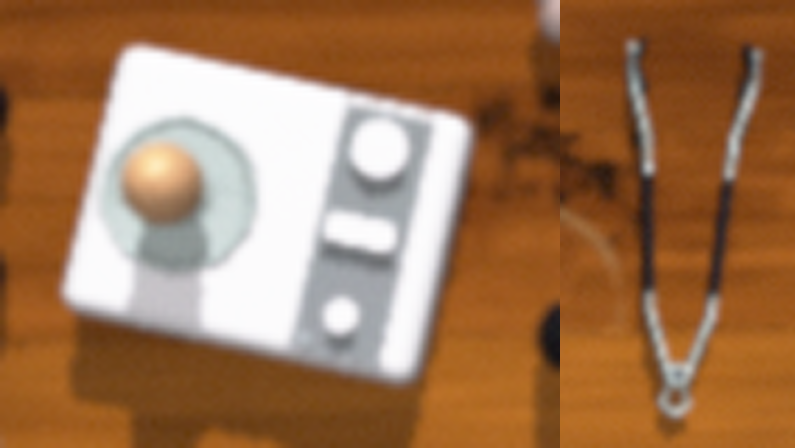

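Run:
```python
from h import *
c=optics.camera_params('top')
A=lambda u,v,z:onz(c,205+u/5.6,155+v/5.6,z)
B=lambda u,v,z:onz(c,340+(u-560)/4.48,140+v/4.48,z)
for n,p in dict(big=A(380,150,.056),bar=A(361,233,.056),small=A(341,316,.056),egg=A(162,182,.1),dish=A(179,194,.049),
 piv=B(677,375,.012),j1=B(634,45,.02),j2=B(753,53,.02),s1=B(648,234,.02),s2=B(722,236,.02)).items():print(n,p.round(4))
for n,u,v,z in(('garlic',309,155,.03),('tin',225,272,.058),('mug',433,243,.09),('mill',429,138,.17),('jar',193,237,.09)):print(n,onz(c,u,v,z).round(3))
print(optics.camera_params('wrist'))
s=monitor.observe();print(R.from_euler('xyz',s['tool_rot']).as_matrix().round(3))
```

```text
big [0.6055 0.1817 0.056 ]
bar [0.5601 0.1924 0.056 ]
small [0.515  0.2036 0.056 ]
egg [0.5847 0.2924 0.1   ]
dish [0.5841 0.2927 0.049 ]
piv [ 0.4738 -0.1049  0.012 ]
j1 [ 0.7068 -0.08    0.02  ]
j2 [ 0.6996 -0.1638  0.02  ]
s1 [ 0.5725 -0.0864  0.02  ]
s2 [ 0.5702 -0.1382  0.02  ]
garlic [0.692 0.07  0.03 ]
tin [0.335 0.327 0.058]
mug [ 0.411 -0.293  0.09 ]
mill [ 0.708 -0.274  0.17 ]
jar [0.441 0.415 0.09 ]
{'fx': 291.4672555778001, 'fy': 291.4672555778001, 'cx': 318.4396674553722, 'cy': 203.1307643205119, 'origin': array([0.09971581, 0.62092766, 0.37408781]), 'rotation': array([2.82673964e+00, 1.90975368e-03, 1.28211952e+00])}
[[-0.     0.283  0.959]
 [-0.001  0.959 -0.283]
 [-1.    -0.001  0.   ]]
```

Call:
arm_command(delta_pos=[[0,-0.55,0.8],[0,-0.55,0.8],[0,-0.55,0.8],[0,-0.55,0.8],[0,-0.55,0.8],[0,-0.55,0.8],[0,-0.55,0.8],[0,-0.55,0.8],[0,-0.55,0.8],[0,-0.55,0.8]], rotation=[[-0.25,0,0],[-0.25,0,0],[0,0,0],[0,0,0],[0,0,0],[0,0,0],[0,0,0],[0,0,0],[0,0,0],[0,0,0]], gripper=1, grip_force=30)

```text
clock: 1.1
position: [0.3732, 0.3749, 0.2069]
tool_rot: [-2.017, 1.564, -2.242]
force: [1.3, 0.3, 0.1]
grip_width: -0.0001
```

```bash
cat >> h.py <<'E'
def go(p,head):
    s=monitor.observe();M=R.from_euler('xyz',s['tool_rot']).as_matrix();h=np.radians(head)
    z=np.array([np.cos(h),np.sin(h),0]);x=np.array([0,0,-1.]);T=np.c_[x,np.cross(z,x),z]
    print('t',s['clock'],'pos',s['position'].round(4),'F',s['force'].round(1),'w',round(s['grip_width'],4),'| d units tool',(M.T@(np.array(p)-s['position'])/.03).round(2),'rot',(np.degrees(R.from_matrix(M.T@T).as_rotvec())/6).round(2))
E
python3 -c "
from h import *
go([.49,.2,.2],-13.6)"
```

```text
t 1.1 pos [0.3732 0.3749 0.2069] F [1.3 0.3 0.1] w -0.0001 | d units tool [ 0.24 -4.81  5.1 ] rot [ 0.12 -0.03  0.06]
```

Call:
arm_command(delta_pos=[[0,-0.7,0.7],[0,-0.7,0.7],[0,-0.7,0.7],[0,-0.7,0.7],[0,-0.7,0.7],[0,-0.7,0.7],[0,-0.6,0.7],[0,0,0],[0,0,0]], rotation=[[0.1,0,0],[0,0,0],[0,0,0],[0,0,0],[0,0,0],[0,0,0],[0,0,0],[0,0,0],[0,0,0]])

```text
clock: 2.0
position: [0.4876, 0.1886, 0.2058]
tool_rot: [-1.989, 1.561, -2.231]
force: [0.8, 0.4, -1.1]
grip_width: 0.0001
```

Run:
```python
from h import *
c=optics.camera_params('wrist');im=optics.grab_frame('wrist');cv2.imwrite('pics/w1.png',im[:,:,::-1])
import pickle;pickle.dump(c,open('w1.pkl','wb'))
go([.515,.2036,.2],-13.6)
for p in([.6055,.1817,.056],[.5601,.1924,.056],[.515,.2036,.056],[.5847,.2924,.094]):print(np.round(proj(c,p)))
```

```text
t 2.05 pos [0.4876 0.1885 0.2058] F [-0.3 -0.5  0.1] w -0.0 | d units tool [0.18 0.71 0.77] rot [-0.04 -0.04  0.09]
[338. 276.]
[339. 242.]
[340. 204.]
[439. 258.]
```

View pics/w1.png

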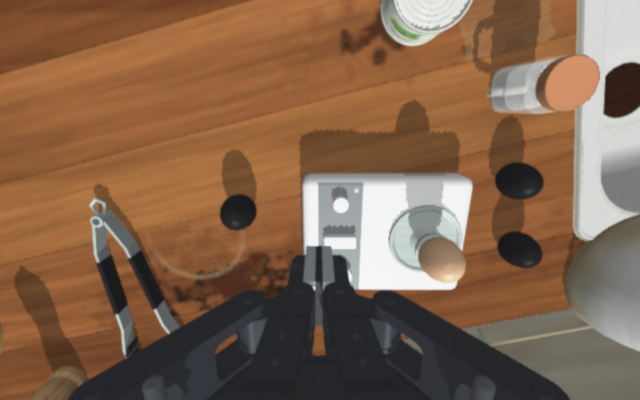

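The wrist view shows the small key at (340,205), the bar at (340,243), the egg at (441,259) and the dish. All are within about 2 px of the top-view predictions. Next I go over the small key and down.

Call:
arm_command(delta_pos=[[0.2,0.7,0.75],[0.8,0,0],[0.8,0,0],[0.8,0,0],[0.8,0,0],[0.4,0,0],[0,0,0]], rotation=[[0,0,0.09],[0,0,0],[0,0,0],[0,0,0],[0,0,0],[0,0,0],[0,0,0]])

```text
clock: 2.75
position: [0.512, 0.2117, 0.088]
tool_rot: [2.526, 1.565, 2.294]
force: [-0.4, -0.8, 0.4]
grip_width: 0.0005
```

```bash
python3 -c "
from h import *
go([.515,.2036,.07],-13.6)"
```

```text
t 2.75 pos [0.512  0.2117 0.088 ] F [-0.4 -0.8  0.4] w 0.0005 | d units tool [ 0.6  -0.24  0.16] rot [ 0.05 -0.04 -0.03]
```

Call:
arm_command(delta_pos=[[0,-0.25,0.15],[0.3,0,0],[0.2,0,0],[0.1,0,0]], rotation=[[0,0,0],[0,0,0],[0,0,0],[0,0,0]])

```text
clock: 3.15
position: [0.5162, 0.2038, 0.0717]
tool_rot: [1.804, 1.565, 1.572]
force: [-0.3, 0.7, 0.8]
grip_width: -0.0001
```

Call:
arm_command(delta_pos=[[0.1,0,0],[0.1,0,0]], rotation=[[0,0,0],[0,0,0]])

```text
clock: 3.35
position: [0.5164, 0.204, 0.0655]
tool_rot: [1.725, 1.564, 1.493]
force: [0.2, 0.4, -0.0]
grip_width: 0.0001
```

Call:
arm_command(delta_pos=[[0.1,0,0],[0.05,0,0]], rotation=[[0,0,0],[0,0,0]])

```text
clock: 3.55
position: [0.5163, 0.2041, 0.0606]
tool_rot: [1.735, 1.564, 1.503]
force: [0.4, -0.5, 0.5]
grip_width: -0.0001
```

Call:
arm_command(delta_pos=[[0.1,0,0]], rotation=[[0,0,0]])

```text
clock: 3.65
position: [0.5165, 0.2042, 0.0575]
tool_rot: [1.699, 1.564, 1.468]
force: [-0.4, 0.3, -0.5]
grip_width: 0.0001
```

Run:
```python
from h import *
c=optics.camera_params('wrist');w=optics.grab_frame('wrist')[:,:,::-1];s=optics.grab_frame('scene')[:,:,::-1];cs=optics.camera_params('scene')
u,v=map(int,proj(cs,[.515,.2036,.056]));print(u,v)
for p in([.515,.2036,.056],[.56,.1924,.056],[.5164,.204,.0435],[.6055,.1817,.056]):print(np.round(proj(c,p)),np.round(proj(cs,p)))
a=cv2.resize(w[120:320,220:420],(400,400),interpolation=2);b=cv2.resize(s[v-50:v+50,u-50:u+50],(400,400),interpolation=2)
cv2.imwrite('pics/c2.png',np.hstack([a,b]))
```

```text
374 226
[319. 241.] [375. 226.]
[318. 304.] [366. 235.]
[320. 235.] [374. 230.]
[319. 358.] [357. 245.]
```

View pics/c2.png

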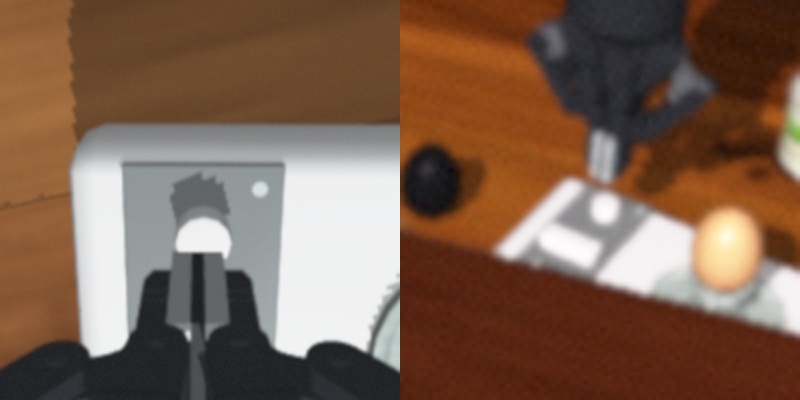

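The scene crop shows the fingertips (600,182) still clearly above the fully visible small key (604,208), so there is no contact yet. I'll keep going down in small steps.

Call:
arm_command(delta_pos=[[0.1,0,-0.1],[0.1,0,0],[0.1,0,0]], rotation=[[0,0,0],[0,0,0],[0,0,0]])

```text
clock: 4.05
position: [0.5131, 0.205, 0.0479]
tool_rot: [1.719, 1.564, 1.488]
force: [0.2, 0.4, 0.4]
grip_width: 0.0002
```

Call:
arm_command(delta_pos=[[0.1,0,0],[0.05,0,0]], rotation=[[0,0,0],[0,0,0]])

```text
clock: 4.25
position: [0.513, 0.205, 0.0427]
tool_rot: [1.764, 1.565, 1.532]
force: [0.1, -0.2, 0.5]
grip_width: 0.0001
```

Call:
arm_command(delta_pos=[[0.1,0,0],[0.05,0,0]], rotation=[[0,0,0],[0,0,0]])

```text
clock: 4.45
position: [0.513, 0.205, 0.0378]
tool_rot: [1.766, 1.565, 1.535]
force: [0.5, 0.4, 0.7]
grip_width: 0.0002
```

Call:
arm_command(delta_pos=[[0.07,0,0]], rotation=[[0,0,0]])

```text
clock: 4.55
position: [0.5131, 0.205, 0.0356]
tool_rot: [1.758, 1.565, 1.526]
force: [-0.5, -0.0, -0.3]
grip_width: 0.0001
```

Call:
arm_command(delta_pos=[[0.07,0,0]], rotation=[[0,0,0]])

```text
clock: 4.65
position: [0.5131, 0.2051, 0.0334]
tool_rot: [1.745, 1.564, 1.513]
force: [-1.0, -0.9, 3.3]
grip_width: 0.0001
```

Contact at last, at reported z≈0.035. The tips therefore stand about 20 mm behind the reported TCP and not 14 mm ahead, an offset of about 35 mm that I'll carry forward.

Call:
arm_command(delta_pos=[[0.08,0,0],[0.03,0,0]], rotation=[[0,0,0],[0,0,0]])

```text
clock: 4.85
position: [0.5132, 0.2051, 0.03]
tool_rot: [1.743, 1.564, 1.511]
force: [-4.5, -0.9, 18.0]
grip_width: -0.0001
```

Call:
arm_command(delta_pos=[[-0.5,0,0],[-0.4,0,0],[0,0,0.8],[0,0,0.8],[0,0,0]], rotation=[[0,0,0],[0,0,0],[0,0,0],[0,0,0],[0,0,0]])

```text
clock: 5.35
position: [0.5619, 0.1942, 0.0621]
tool_rot: [1.445, 1.563, 1.215]
force: [0.6, 0.4, 0.2]
grip_width: 0.0002
```

```bash
python3 -c "
from h import *
go([.5595,.1915,.03],-13.6)"
```

```text
t 5.35 pos [0.5619 0.1942 0.0621] F [0.6 0.4 0.2] w 0.0002 | d units tool [ 1.07 -0.11 -0.06] rot [ 0.06  0.01 -0.07]
```

Call:
arm_command(delta_pos=[[0.4,-0.1,-0.05],[0.3,0,0],[0.1,0,0],[0.05,0,0]], rotation=[[0,0,-0.07],[0,0,0],[0,0,0],[0,0,0]])

```text
clock: 5.75
position: [0.5582, 0.192, 0.0357]
tool_rot: [0.318, 1.57, 0.088]
force: [0.0, -0.8, 0.0]
grip_width: -0.0
```

Call:
arm_command(delta_pos=[[0.07,0,0],[0.07,0,0],[0.06,0,0]], rotation=[[0,0,0],[0,0,0],[0,0,0]])

```text
clock: 6.05
position: [0.5582, 0.1922, 0.0298]
tool_rot: [0.215, 1.57, -0.015]
force: [-4.9, -2.2, 27.1]
grip_width: -0.0
```

Call:
arm_command(delta_pos=[[-0.6,0,0],[-1,0,0],[-1,0,0],[-1,-0.3,0],[-0.6,-0.9,0],[0,-1,0.2],[0,-1,0.2],[0,-1,0.2],[0,-1,0.2],[0,-1,0.2]], rotation=[[0,0,0],[0,0,0],[0,0,0],[-0.4,0,0],[-0.4,0,0],[-0.4,0,0],[-0.4,0,0],[0,0,0],[0,0,0],[0,0,0]], gripper=-1)

```text
clock: 7.05
position: [0.568, 0.005, 0.1607]
tool_rot: [1.068, 1.568, 1.022]
force: [0.8, 0.6, -0.0]
grip_width: 0.0856
```

```bash
python3 -c "
from h import *
go([.50,-.1124,.2],-4.2)"
```

```text
t 7.05 pos [0.568  0.005  0.1607] F [ 0.8  0.6 -0. ] w 0.0856 | d units tool [-1.32 -4.01 -2.08] rot [ 0.27  0.01 -0.03]
```

Call:
arm_command(delta_pos=[[-0.4,-0.8,-0.4],[-0.4,-0.8,-0.4],[-0.4,-0.8,-0.4],[-0.1,-0.8,-0.4],[0,-0.7,-0.4],[0,0,0]], rotation=[[0.25,0,0],[0,0,0],[0,0,0],[0,0,0],[0,0,0],[0,0,0]])

```text
clock: 7.65
position: [0.4968, -0.1164, 0.2005]
tool_rot: [0.866, 1.569, 0.788]
force: [1.0, -0.4, 0.8]
grip_width: 0.0859
```

Run:
```python
from h import *
c=optics.camera_params('wrist');im=optics.grab_frame('wrist');cv2.imwrite('pics/w3.png',im[:,:,::-1])
import pickle;pickle.dump(c,open('w3.pkl','wb'))
go([.5735,-.1124,.05],-4.2)
for p in([.4738,-.1049,.012],[.703,-.122,.02],[.5725,-.0864,.02],[.5702,-.1382,.02]):print(np.round(proj(c,p)))
```

```text
t 7.7 pos [ 0.4977 -0.1149  0.2004] F [0.5 0.5 0.9] w 0.0853 | d units tool [5.02 0.27 2.5 ] rot [-0.04  0.02 -0.02]
[327. 157.]
[327. 319.]
[347. 233.]
[307. 235.]
```

View pics/w3.png

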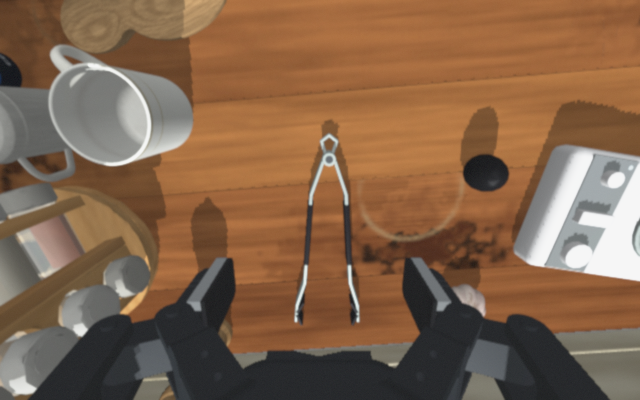

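The wrist view shows the tongs' pivot at (328,158), the jaws at (299,322) and (355,322), and the sleeves at (309,235) and (347,235). They match the top-view prediction within 1 px, so I'll straddle them.

Call:
arm_command(delta_pos=[[0,0.15,0.8],[0,0.1,0.9],[0.6,0,0.8],[1,0,0],[1,0,0],[1,0,0],[1,0,0],[0.6,0,0],[0.4,0,0],[0,0,0]], rotation=[[0,0,0],[0,0,0],[0,0,0],[0,0,0],[0,0,0],[0,0,0],[0,0,0],[0,0,0],[0,0,0],[0,0,0]])

```text
clock: 8.7
position: [0.5822, -0.1006, 0.0249]
tool_rot: [1.012, 1.561, 0.945]
force: [0.8, -0.8, -0.1]
grip_width: 0.0851
```

```bash
python3 -c "
from h import *
go([.5735,-.1124,-.019],-4.2)"
```

```text
t 8.7 pos [ 0.5822 -0.1006  0.0249] F [ 0.8 -0.8 -0.1] w 0.0851 | d units tool [ 1.46 -0.42 -0.27] rot [ 0.06  0.05 -0.08]
```

Call:
arm_command(delta_pos=[[0,-0.42,-0.27],[0.5,0,0],[0.3,0,0],[0.2,0,0],[0,0,0]], rotation=[[0.06,0.05,-0.08],[0,0,0],[0,0,0],[0,0,0],[0,0,0]])

```text
clock: 9.2
position: [0.5743, -0.1137, -0.0049]
tool_rot: [-0.341, 1.567, -0.415]
force: [-0.7, 0.7, -0.5]
grip_width: 0.0854
```

```bash
python3 -c "
from h import *
go([.5735,-.1124,-.019],-4.2)"
```

```text
t 9.2 pos [ 0.5743 -0.1137 -0.0049] F [-0.7  0.7 -0.5] w 0.0854 | d units tool [ 0.47  0.04 -0.03] rot [-0.01  0.03  0.01]
```

Call:
arm_command(delta_pos=[[0.25,0,0],[0.15,0,0],[0.07,0,0],[0,0,0]], rotation=[[0,0,0],[0,0,0],[0,0,0],[0,0,0]])

```text
clock: 9.6
position: [0.5747, -0.1136, -0.0199]
tool_rot: [-0.26, 1.567, -0.334]
force: [0.1, -0.5, 0.1]
grip_width: 0.0853
```

Call:
arm_command(delta_pos=[[0,0,0],[0,0,0],[0,0,0],[0,0,0]], rotation=[[0,0,0],[0,0,0],[0,0,0],[0,0,0]], gripper=-0.25, grip_force=20)

```text
clock: 10.0
position: [0.5754, -0.1136, -0.019]
tool_rot: [-0.201, 1.565, -0.275]
force: [-1.2, 0.7, -0.4]
grip_width: 0.0533
```

Call:
arm_command(delta_pos=[[-0.3,0,0],[-0.5,0,0],[-0.8,0,0],[-0.8,0,0],[-0.8,0,0],[-0.8,0,0],[-0.8,0,0],[-0.8,0,0],[-0.5,0,0],[0,0,0]], rotation=[[0,0,0],[0,0,0],[0,0,0],[0,0,0],[0,0,0],[0,0,0],[0,0,0],[0,0,0],[0,0,0],[0,0,0]])

```text
clock: 11.0
position: [0.5737, -0.1135, 0.1821]
tool_rot: [-0.076, 1.56, -0.151]
force: [0.4, -0.1, -1.5]
grip_width: 0.0534
```

```bash
python3 -c "
from h import *
c=optics.camera_params('wrist');im=optics.grab_frame('wrist');cv2.imwrite('pics/w4.png',im[:,:,::-1])
go([.44,.284,.17],4)"
```

```text
t 11.05 pos [ 0.5733 -0.1134  0.181 ] F [ 0.2 -0.4 -1.2] w 0.0534 | d units tool [ 0.31 12.88 -5.42] rot [-1.38  0.09  0.01]
```

View pics/w4.png

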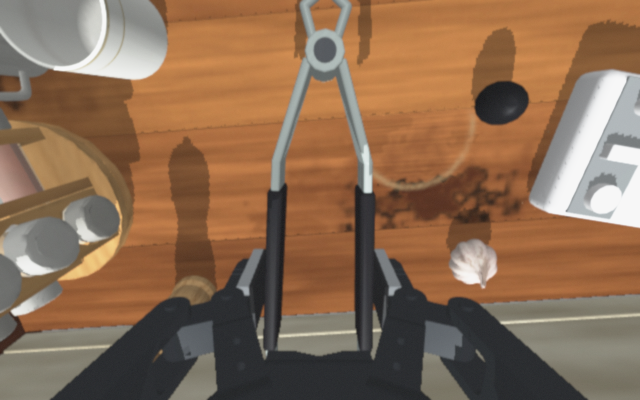

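Call:
arm_command(delta_pos=[[0,0.2,-0.3],[0,0.5,-0.5],[0,0.8,-0.5],[0,0.9,-0.5],[0,0.9,-0.5],[0,0.9,-0.5],[0,0.9,-0.5],[0,0.9,-0.5],[0,0.9,-0.5],[0,0.8,-0.5]], rotation=[[-0.2,0.05,0],[-0.2,0.05,0],[-0.2,0,0],[-0.2,0,0],[-0.2,0,0],[-0.2,0,0],[-0.2,0,0],[0,0,0],[0,0,0],[0,0,0]])

```text
clock: 12.05
position: [0.4058, 0.1203, 0.1743]
tool_rot: [-2.973, 1.553, -2.887]
force: [-0.0, -0.1, -1.0]
grip_width: 0.0532
```

```bash
python3 -c "
from h import *
go([.44,.284,.17],4)"
```

```text
t 12.05 pos [0.4058 0.1203 0.1743] F [-0.  -0.1 -1. ] w 0.0532 | d units tool [0.1  5.34 1.61] rot [ 0.16 -0.17  0.03]
```

Call:
arm_command(delta_pos=[[0,0.8,0.2],[0,0.8,0.3],[0,0.8,0.3],[0,0.8,0.3],[0,0.8,0.3],[0,0.7,0.3],[0,0.4,0.2],[0,0,0],[0,0,0]], rotation=[[0.1,-0.17,0],[0,0,0],[0,0,0],[0,0,0],[0,0,0],[0,0,0],[0,0,0],[0,0,0],[0,0,0]])

```text
clock: 12.95
position: [0.4378, 0.2836, 0.167]
tool_rot: [-2.505, 1.554, -2.413]
force: [0.2, -0.3, -1.6]
grip_width: 0.0534
```

Run:
```python
from h import *
go([.4665,.2841,.15],4)
t=optics.grab_frame('top')[:,:,::-1];w=optics.grab_frame('wrist')[:,:,::-1];s=optics.grab_frame('scene')[:,:,::-1]
for n,i in(('top',t),('wrist',w),('scene',s)):cv2.imwrite(f'pics/{n}5.png',i)
c=optics.camera_params('top');cs=optics.camera_params('scene');st=monitor.observe();M=R.from_euler('xyz',st['tool_rot']).as_matrix()
cw=optics.camera_params('wrist')
e=np.array([.5847,.2924,.094]);j=st['position']+.1185*M[:,2]-.033*M[:,0];pv=st['position']-.1015*M[:,2]-.033*M[:,0]
for n,p in(('egg',e),('jaw',j),('piv',pv)):print(n,p.round(4),'top',np.round(proj(c,p),1),'scene',np.round(proj(cs,p),1),'wr',np.round(proj(cw,p),1))
a=cv2.resize(t[140:220,190:270],(400,400),interpolation=2);b=cv2.resize(s[180:280,350:450],(400,400),interpolation=2)
cv2.imwrite('pics/c5.png',np.hstack([a,b]))
```

```text
t 12.95 pos [0.4378 0.2836 0.167 ] F [ 0.2 -0.3 -1.6] w 0.0534 | d units tool [ 0.56 -0.07  0.96] rot [ 0.21 -0.13  0.1 ]
egg [0.5847 0.2924 0.094 ] top [234.3 187.7] scene [404.3 239.4] wr [316.1 345.3]
jaw [0.5566 0.2946 0.199 ] top [226.3 193.5] scene [413.7 198. ] wr [320.4 435.6]
piv [0.3376 0.2746 0.2018] top [233.5 274.4] scene [421.9 153.3] wr [320.5  53.6]
```

View pics/c5.png

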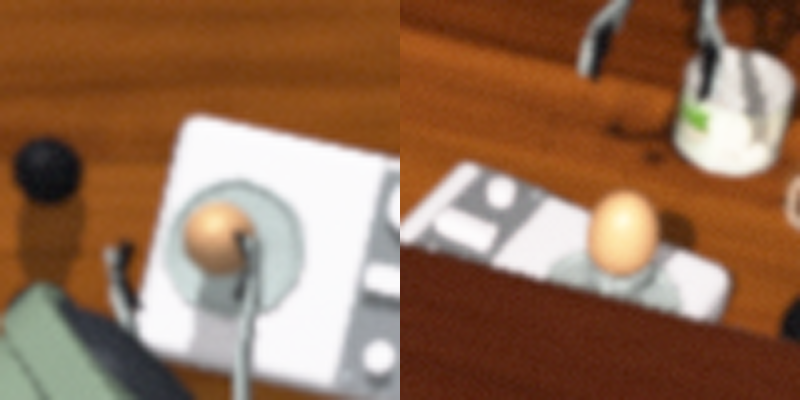

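The crop shows the jaw tips at top px (214,191) and (239,189), with their mid column at 226.3 exactly as predicted. The egg still stands in its cup. Next comes the forward alignment, then a check.

Call:
arm_command(delta_pos=[[0,-0.12,0.4],[0,0,0.4],[0,0,0.12],[0,0,0],[0,0,0]], rotation=[[0,-0.13,0.1],[0,0,0],[0,0,0],[0,0,0],[0,0,0]])

```text
clock: 13.6
position: [0.4696, 0.2801, 0.1679]
tool_rot: [0.494, 1.567, 0.582]
force: [-0.2, -0.7, -1.6]
grip_width: 0.0536
```

```bash
cat >> h.py <<'E'
def jaw():
    s=monitor.observe();M=R.from_euler('xyz',s['tool_rot']).as_matrix()
    e=np.array([.5847,.293,.094]);j=s['position']+.1185*M[:,2]-.033*M[:,0]
    print('t',s['clock'],'jaw',j.round(4),'err units tool',(M.T@(e-j)/.03).round(2),'axis',M[:,2].round(3),'down',M[:,0].round(3),s['position'].round(4),'w',round(s['grip_width'],4),'F',s['force'].round(1))
E
python3 -c "
from h import *
jaw()"
```

```text
t 13.6 jaw [0.5875 0.2904 0.2013] err units tool [ 3.58  0.09 -0.1 ] axis [0.996 0.088 0.003] down [ 0.003  0.002 -1.   ] [0.4696 0.2801 0.1679] w 0.0536 F [-0.2 -0.7 -1.6]
```

Call:
arm_command(delta_pos=[[0.4,0.09,-0.1],[0.6,0,0],[0.5,0,0],[0.3,0,0],[0,0,0]], rotation=[[0,0,0],[0,0,0],[0,0,0],[0,0,0],[0,0,0]])

```text
clock: 14.1
position: [0.4641, 0.2837, 0.1095]
tool_rot: [0.754, 1.568, 0.843]
force: [-0.2, -0.3, -1.7]
grip_width: 0.0536
```

Run:
```python
from h import *
jaw()
t=optics.grab_frame('top')[:,:,::-1];s=optics.grab_frame('scene')[:,:,::-1]
a=cv2.resize(t[155:215,205:265],(400,400),interpolation=2);b=cv2.resize(s[180:260,365:445],(400,400),interpolation=2)
cv2.imwrite('pics/c6.png',np.hstack([a,b]))
```

```text
t 14.1 jaw [0.582  0.2942 0.1428] err units tool [ 1.63 -0.05  0.08] axis [0.996 0.09  0.002] down [ 0.002  0.002 -1.   ] [0.4641 0.2837 0.1095] w 0.0536 F [-0.2 -0.3 -1.7]
```

View pics/c6.png

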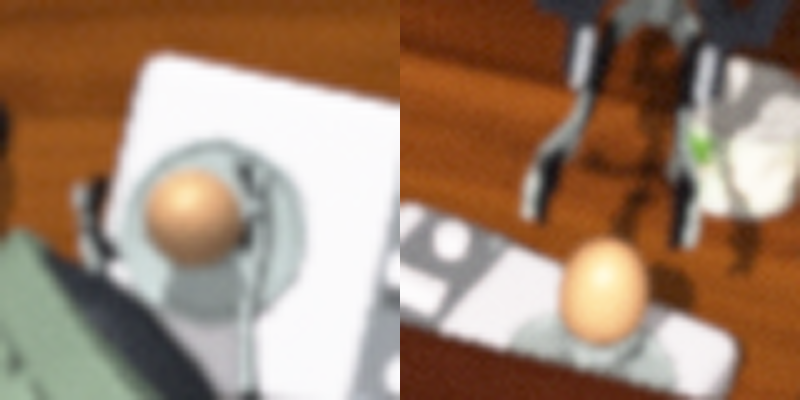

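The crop shows the egg at (193,217) midway between the jaws (100 and 247, or about 195 after parallax) and level with them fore and aft. Going down.

Call:
arm_command(delta_pos=[[0.3,-0.03,0.06],[0.4,0,0],[0.4,0,0],[0.2,0,0],[0.1,0,0],[0,0,0]], rotation=[[0,0,0],[0,0,0],[0,0,0],[0,0,0],[0,0,0],[0,0,0]])

```text
clock: 14.8
position: [0.4675, 0.2837, 0.066]
tool_rot: [0.626, 1.565, 0.715]
force: [-0.2, -0.2, -1.5]
grip_width: 0.0536
```

```bash
python3 -c "
from h import *
jaw()"
```

```text
t 14.8 jaw [0.5854 0.2941 0.0996] err units tool [ 0.19 -0.04 -0.03] axis [0.996 0.089 0.005] down [ 0.005  0.004 -1.   ] [0.4675 0.2837 0.066 ] w 0.0536 F [-0.2 -0.2 -1.5]
```

Call:
arm_command(delta_pos=[[0.12,-0.03,0],[0,0,0]], rotation=[[0,0,0],[0,0,0]])

```text
clock: 15.0
position: [0.4678, 0.2828, 0.0623]
tool_rot: [0.613, 1.564, 0.702]
force: [0.0, 0.2, -1.4]
grip_width: 0.0537
```

Call:
arm_command(delta_pos=[[0,0,0],[0,0,0],[0,0,0]], rotation=[[0,0,0],[0,0,0],[0,0,0]], gripper=-0.1, grip_force=40)

```text
clock: 15.3
position: [0.4681, 0.283, 0.0629]
tool_rot: [0.605, 1.563, 0.694]
force: [-0.9, 0.2, -2.1]
grip_width: 0.0468
```

Call:
arm_command(delta_pos=[[0,0,0],[0,0,0],[0,0,0],[0,0,0],[0,0,0]], rotation=[[0,0,0],[0,0,0],[0,0,0],[0,0,0],[0,0,0]], gripper=1, grip_force=40)

```text
clock: 15.8
position: [0.4682, 0.2831, 0.0633]
tool_rot: [0.598, 1.563, 0.687]
force: [1.1, -0.7, -1.5]
grip_width: 0.0411
```

Run:
```python
from h import *
jaw()
t=optics.grab_frame('top')[:,:,::-1];s=optics.grab_frame('scene')[:,:,::-1]
a=cv2.resize(t[155:215,205:265],(400,400),interpolation=2);b=cv2.resize(s[180:260,365:445],(400,400),interpolation=2)
cv2.imwrite('pics/c7.png',np.hstack([a,b]))
```

```text
t 15.8 jaw [0.5861 0.2935 0.0971] err units tool [ 0.1  -0.01 -0.05] axis [0.996 0.089 0.007] down [ 0.006  0.005 -1.   ] [0.4682 0.2831 0.0633] w 0.0411 F [ 1.1 -0.7 -1.5]
```

View pics/c7.png

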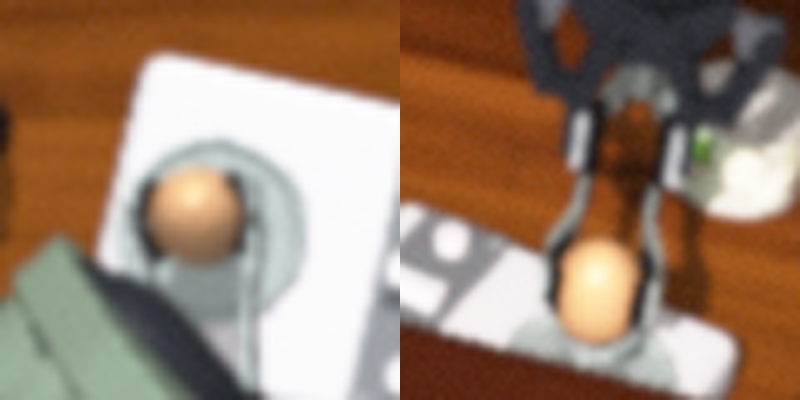

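Both jaws are closed on the egg, with the egg at (193,213) in the top crop, still upright in its cup, and the grip stopped at 41 mm. Lifting gently.

Call:
arm_command(delta_pos=[[-0.1,0,0],[-0.2,0,0],[-0.3,0,0],[-0.4,0,0],[-0.4,0,0],[-0.5,0,0],[-0.5,0,0],[-0.5,0,0],[-0.5,0,0],[-0.5,0,0]], rotation=[[0,0,0],[0,0,0],[0,0,0],[0,0,0],[0,0,0],[0,0,0],[0,0,0],[0,0,0],[0,0,0],[0,0,0]])

```text
clock: 16.9
position: [0.467, 0.2822, 0.1909]
tool_rot: [0.605, 1.562, 0.694]
force: [-0.4, -0.2, -1.2]
grip_width: 0.041
```

Call:
arm_command(delta_pos=[[-0.4,0,0],[-0.3,0,0],[-0.2,0,0],[-0.1,0,0],[0,0,0],[0,0,0],[0,0,0],[0,0,0],[0,0,0],[0,0,0]], rotation=[[0,0,0],[0,0,0],[0,0,0],[0,0,0],[0,0,0],[0,0,0],[0,0,0],[0,0,0],[0,0,0],[0,0,0]])

```text
clock: 17.9
position: [0.4665, 0.2818, 0.2245]
tool_rot: [0.604, 1.561, 0.693]
force: [0.3, 0.2, -1.4]
grip_width: 0.0411
```

Run:
```python
from h import *
jaw()
t=optics.grab_frame('top')[:,:,::-1];s=optics.grab_frame('scene')[:,:,::-1]
a=cv2.resize(t[155:215,195:255],(400,400),interpolation=2);b=cv2.resize(s[130:250,350:470],(400,400),interpolation=2)
cv2.imwrite('pics/c8.png',np.hstack([a,b]))
jaw()
```

```text
t 17.9 jaw [0.5843 0.2922 0.2585] err units tool [ 5.48 -0.01 -0.03] axis [0.996 0.089 0.008] down [ 0.008  0.007 -1.   ] [0.4665 0.2818 0.2245] w 0.0411 F [ 0.3  0.2 -1.4]
t 18.0 jaw [0.5843 0.2921 0.2586] err units tool [ 5.49 -0.   -0.03] axis [0.996 0.089 0.009] down [ 0.008  0.007 -1.   ] [0.4666 0.2818 0.2246] w 0.041 F [-0.5  0.7 -2.3]
```

View pics/c8.png

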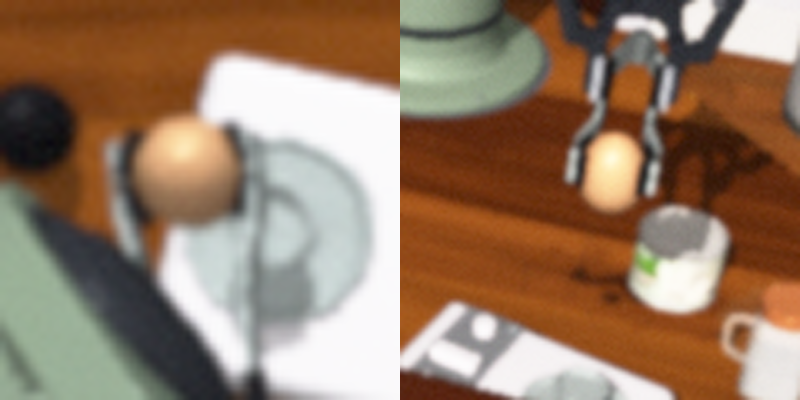

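The egg is held between the jaws at (185,170) in the top crop and (612,172) in the scene crop. It is about 16 cm above its empty cup, the pose is still and the keys are up. Handing in.

```bash
python3 -c "
from h import *
print(bot.job_done())"
```

```text
the job is handed in; nothing more can be done
None
```

I pressed the small round key and then the bar key, gripped the tongs, closed their jaws on the brown egg and lifted it. I handed in at about 18 s, and no verdict was reported.

**Keys:** The small key took 18 N and the bar key 27 N, against the 4.5 N that puts a key fully down. I let the small key spring back before pressing the bar. I kept off the large key, but did not measure any key's travel directly.

**Egg:** The last pictures show it upright between the jaws over the empty cup. The arm rose about 16 cm with the grip steady at 41 mm and the pose still. All keys looked up in the last view that showed them. I saw no bystander move, but did not measure their positions again.

**Disagreement:** The shut fingertips first touched the key about 20 mm behind the reported TCP, not 14 mm ahead of it as the description says. I used the measured offset for gripping the tongs and for the jaw height.

**Picture count:** I viewed 10 pictures, two more than planned but within the limit of 12.

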